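# Clear the band unwinder at the cheese-wrapping bench

## Robot

A 6-joint arm with a two-finger parallel gripper is mounted at the origin on the work surface. World frame = base frame: x ahead of the robot, y to its left, z up, the work surface at z = 0. Lengths are in m, angles in rad, forces in N, time in s.
With the tool pointing down it reaches from about 0.3 to 0.85 m from the base axis. Payload 5.4 kg.
Tool frame: the origin (TCP) lies on the centre line of the jaws, within the pads' length; the fingertips stand 14 mm ahead of it and the grasp point (between the pads) lies 5 mm behind it; z points along the fingers, y is the line along which they close (so a half turn about z gives the same grasp; the last joint's range is limited). The gripper opens to 85 mm and grips with 20 to 120 N. Pads are 22 mm wide; open, the fingers measure 114 mm over their backs; the gripper's body (76 mm by 85 mm) begins 54 mm behind the grasp point. The pads swing forward as they close: fully open they stand 13 mm farther back than shut.
Start: joints at [-1.501, 0.158, 1.597, -0, 1.386, -0.21], TCP at [0.159, -0.553, 0.245] pointing down, gripper open.
Joint ranges: [-2.91, 2.91], [-0.94, 2.29], [0.18, 2.7], [-1.29, 4.43], [0.17, 2.64], [-3, 3]. Speed limits (rad/s): [2.57, 2.57, 3.14, 3.14, 3.14, 3.14].

## Interface

Orientations are given as a unit quaternion [x, y, z, w].
In Python, from bench import get_state, vision, env gives the robot as it stands.
- The arm moves only by the tool play_rows, never from a script. Its argument "motion" is a list of rows, each an object with "rot": the turn, a rotation vector about the tool's x, y, z in rad, a list of three; "linear": the shift along the tool's x, y, z in m, a list of three; "fingers": the finger opening in m, from 0 to 0.0854. A call has exactly 5 rows; each row shifts and turns the commanded pose from where the row before left it, along the tool's axes as they then stand; what a row does not reach is not made up. A row lasts 1/8 s, in which the tool goes at most 62.5 mm and 10.7 degrees, less where a joint would pass 70% of its speed; a pose out of reach is approached as far as the arm can. A call with a gripper value outside its range is refused whole. The fingers move at their own pace and stop on an object; the grip force is fixed at half the most. Time passes only in rows, so rows that do not move let the fingers close, or fill a call up. It gives the time, the measured TCP pose, the force, the opening and the grip force at its end, in the units of the state.
- get_state(): the state, without advancing time (a new reading comes with each control period).
- vision.get_image(name): name is "side" or "top" or "wrist"; returns the picture (400x640x3 uint8, red, green, blue); there is no depth.
- vision.camera_info(name): a dict with "K" (3x3 intrinsics, pixels), "eye" and "attitude" of the camera in the world. Camera axes: x right, y down, z forward; pixel columns grow to the right and rows downward; lengths in m; the calibration is good to about 2 mm. A picture is of the moment at which its call begins: read the wrist's pose just before it. camera_info takes no time and is no camera call; for the wrist camera it gives the pose at the moment of the call.
- env.hand_in(): hands the job in; it is judged then, once.
The state is a dict: "t": time; "q": joint angles; "qd": joint speeds; "joint_efforts": joint torques, N m; "eef_pos": TCP position; "eef_rot": TCP orientation; "wrist_force": force on the tool from outside, world axes, zero at the start; "moment": the same for the moment, N m; "finger_gap": finger opening in m; "grip_force": force on a finger pad.
Only numpy, scipy, OpenCV 4.12 (cv2) and the standard library are available. Lean on these libraries where they do the work, as an engineer would, in place of code of your own. Each camera call takes 0.05 s, during which the arm holds its last target. There are 200 camera calls.

## Task

Shut down the band unwinder. First turn the tension brake knob fully anticlockwise to its stop; only then slide every paper roll up off its spindle and lay the full (large) rolls in the wooden crate and the part-used (small) rolls in the steel tray, each flat on the container's floor, none on top of another. Leave the other things on the bench where they are.

Things in the scene. Friction and masses are not known exactly. Their poses are not given: they have to be found in the camera images.
- unwinder: band unwinder, fixed: steel base box 100 x 480 x 45 mm (x, y, z) with six upright spindles in a row along its y, 80 mm apart. Origin at the centre of its underside. Each spindle: a shoulder of 37 mm diameter, 10 mm high, on which a roll rests (55 mm above the bench), then a post of 19 mm diameter rising 56 mm above it. Rolls stand on them in any order, some may be empty
- spindle0 (a point): centre of the shoulder's top of spindle 0 (y = -200 mm in the unwinder's frame): where the underside of a roll rests
- spindle1 (a point): centre of the shoulder's top of spindle 1 (y = -120 mm in the unwinder's frame): where the underside of a roll rests
- spindle2 (a point): centre of the shoulder's top of spindle 2 (y = -40 mm in the unwinder's frame): where the underside of a roll rests
- spindle3 (a point): centre of the shoulder's top of spindle 3 (y = 40 mm in the unwinder's frame): where the underside of a roll rests
- spindle4 (a point): centre of the shoulder's top of spindle 4 (y = 120 mm in the unwinder's frame): where the underside of a roll rests
- spindle5 (a point): centre of the shoulder's top of spindle 5 (y = 200 mm in the unwinder's frame): where the underside of a roll rests
- brake (a joint): angle of the tension brake knob, rad: 0 = fully anticlockwise (seen from above) against its stop = released; grows clockwise to 2.8
- brake_grip (a point): on the upright axis of the black brake knob at the height to grip (67 mm above the bench); turns with it. Its grip is a bar 42 mm long along this point's x, 14 mm thick along y, 32 mm high (top 7 mm above this point), on a disc of 44 mm diameter; white mark at the -x end. It stands on a fixed grey box 75 x 75 x 30 mm
- full0: full roll of 36 mm wide paper band wound on a brown cardboard core with a 26 mm bore; 66 mm outside diameter. Origin at the centre of the roll, z along its axis (either end is alike). Starts slid over one of the six spindles, axis upright. Absent in some starts. Mass about 90 g
- full1: full roll of 36 mm wide paper band wound on a brown cardboard core with a 26 mm bore; 66 mm outside diameter. Origin at the centre of the roll, z along its axis (either end is alike). Starts slid over one of the six spindles, axis upright. Absent in some starts. Mass about 90 g
- full2: full roll of 36 mm wide paper band wound on a brown cardboard core with a 26 mm bore; 66 mm outside diameter. Origin at the centre of the roll, z along its axis (either end is alike). Starts slid over one of the six spindles, axis upright. Absent in some starts. Mass about 90 g
- used0: part-used roll of 36 mm wide paper band wound on a brown cardboard core with a 26 mm bore; 42 mm outside diameter. Origin at the centre of the roll, z along its axis (either end is alike). Starts slid over one of the six spindles, axis upright. Absent in some starts. Mass about 40 g
- used1: part-used roll of 36 mm wide paper band wound on a brown cardboard core with a 26 mm bore; 42 mm outside diameter. Origin at the centre of the roll, z along its axis (either end is alike). Starts slid over one of the six spindles, axis upright. Absent in some starts. Mass about 40 g
- used2: part-used roll of 36 mm wide paper band wound on a brown cardboard core with a 26 mm bore; 42 mm outside diameter. Origin at the centre of the roll, z along its axis (either end is alike). Starts slid over one of the six spindles, axis upright. Absent in some starts. Mass about 40 g
- crate: slatted wooden crate, open on top, loose on the bench, 142 x 247 x 36 mm outside (x, y, z), 6 mm walls and floor; inner floor 130 x 235 mm with a 12 x 12 mm post in each corner about 6 mm in from the walls' inside. Origin at the centre of its underside; about 0.8 kg
- crate_in (a point): centre of the crate's inner floor; axes as the crate's
- tray: low open steel tray, loose on the bench, 138 x 168 x 28 mm outside (x, y, z), 4 mm walls and floor. Origin at the centre of its underside; about 0.7 kg
- tray_in (a point): centre of the tray's inner floor; axes as the tray's
- cheese: bystander: small cheese wheel, 178 mm diameter, 65 mm high; origin at the centre of its underside
- trier: bystander: cheese trier lying flat, wooden cross handle 80 mm along its y at the origin, steel blade 150 mm along +x

How it is judged:
By the outcome, as a careful person would: the job done as asked, in the order asked, and still so for the second after the job is handed in, with the robot touching nothing.
Of full0, full1, full2, used0, used1, used2 only 4 to 6 are there at a start; the rules pass over those that are not, and their reading is None.
At some moment in a run one of crate, tray may be knocked a few centimetres aside while the robot is not near it.
Once in a run the grip may slacken for a moment while it holds something.
It also fails if it takes over 208 s, if anything falls off the work surface, if the arm or the gripper's body presses on something with over 40 N, if the wrist force passes 120 N, or if a joint passes its speed limit or range.

## Working session

There is one attempt and no reset: what is moved stays moved. The work goes in short steps, Python scripts to look and compute and a tool call to move; the robot and the scene stay as the last step left them, time stands still between calls to the robot, and variables do not carry over. Pictures are saved under pics/ and viewed, at most 14 in all, crops included, and the job is handed in when it is done.

Besides the shell and the picture viewer there is one more tool, called in YAML: its name, and indented under it one key for each argument. play_rows: Moves the arm, as the interface text tells. Its arguments: {"type":"object","properties":{"motion":{"type":"array"}},"required":["motion"]}

```bash
ls; mkdir -p pics; cat > h.py <<'E'
import numpy as np, cv2
from bench import get_state, vision, env
from scipy.spatial.transform import Rotation as R
def snap(name,fn):
    ci=vision.camera_info(name); im=vision.get_image(name)
    cv2.imwrite('pics/'+fn,cv2.cvtColor(im,cv2.COLOR_RGB2BGR)); return im,ci
def att(ci):
    a=np.array(ci['attitude'],float); return a if a.shape==(3,3) else R.from_quat(a).as_matrix()
def p2w(ci,u,v,z):
    d=att(ci)@np.linalg.inv(np.array(ci['K']))@np.array([u,v,1.]); e=np.array(ci['eye'])
    return e+d*(z-e[2])/d[2]
def w2p(ci,p):
    c=np.array(ci['K'])@(att(ci).T@(np.array(p)-np.array(ci['eye']))); return c[:2]/c[2]
E
python3 - <<'E'
from h import *
for n in ['top','side']:
    im,ci=snap(n,n+'0.png'); print(n,ci)
print(get_state())
E
```

```text
pics
top {'K': array([[397.42853602,   0.        , 315.66299561],
       [  0.        , 397.42853602, 199.09865205],
       [  0.        ,   0.        ,   1.        ]]), 'eye': array([ 0.41032605, -0.0022944 ,  1.27321291]), 'attitude': array([-0.70507003,  0.70756011, -0.03978614,  0.02553435])}
side {'K': array([[488.45189766,   0.        , 319.16515777],
       [  0.        , 488.45189766, 192.78743637],
       [  0.        ,   0.        ,   1.        ]]), 'eye': array([-0.12626277,  0.74098028,  0.87070086]), 'attitude': array([-0.3048965 ,  0.84474617, -0.41441818,  0.14730789])}
{'t': 0.1, 'q': array([-1.50109897e+00,  1.58987755e-01,  1.59815421e+00, -7.83413159e-06,
        1.38616839e+00, -2.10064080e-01]), 'qd': array([ 0.00256925, -0.00095781, -0.00384638, -0.000281  , -0.00138188,
        0.00040666]), 'joint_efforts': array([-1.73895774e-04, -3.96992218e+01, -3.32336676e+01, -2.10809708e-04,
        4.20713826e-03, -2.58095710e-06]), 'eef_pos': array([ 0.15873236, -0.5521066 ,  0.24439036]), 'eef_rot': array([ 9.90232168e-01,  1.39425664e-01,  5.63872005e-05, -8.57006914e-04]), 'wrist_force': array([ 0.22498948,  0.06147686, -0.33633078]), 'moment': array([-0.06035945, -0.04008223,  0.03626953]), 'grip_force': 0.0, 'finger_gap': 0.08535838629289505}
```

View pics/top0.png

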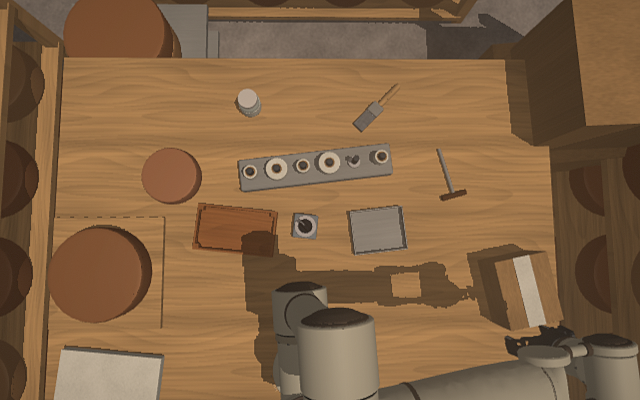

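View pics/side0.png

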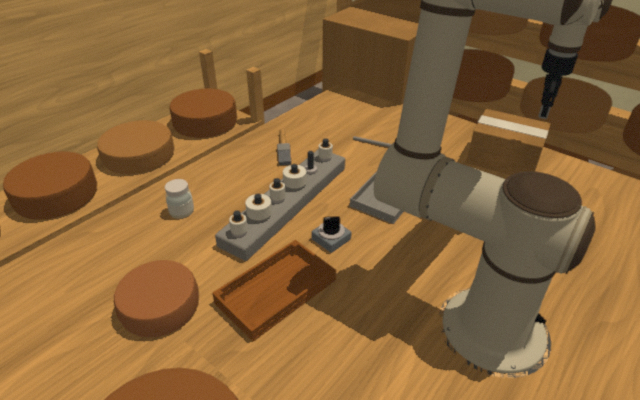

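The top view shows the unwinder from (240,175) to (392,160). From the left it holds used, full, used, full, empty, used. The crate is near (235,229), the knob near (305,226) and the tray near (377,230). I'll enlarge this area.

```bash
python3 - <<'E'
from h import *
im=cv2.imread('pics/top0.png')
c=im[135:265,185:415]; cv2.imwrite('pics/top0c.png',cv2.resize(c,(800,452),interpolation=cv2.INTER_CUBIC))
E
```

```text
(no output)
```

View pics/top0c.png

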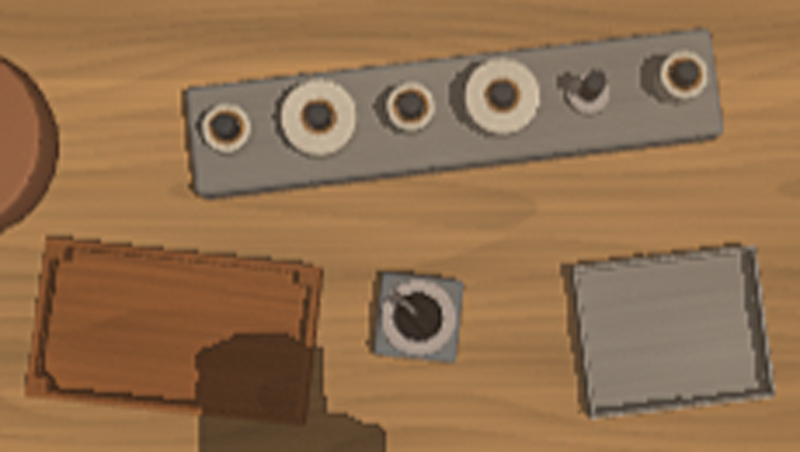

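```bash
python3 - <<'E'
from h import *
ci=vision.camera_info('top'); s=800/230
f=lambda u,v,z:p2w(ci,185+(u+.5)/s-.5,135+(v+.5)/s-.5,z)[:2].round(4)
print('rolls',[f(u,v,.091) for u,v in [(226,128),(317,117),(409,106),(501,96),(683,74)]])
print('unw top',[f(u,v,.045) for u,v in [(183,90),(710,32),(720,132),(205,197)]])
print('crate',[f(u,v,.036) for u,v in [(47,238),(322,267),(305,422),(27,393)]])
print('tray',[f(u,v,.028) for u,v in [(563,265),(755,245),(772,393),(590,415)]])
print('knob',f(417,315,.042),f(417,313,.074),f(395,298,.042), f(418,316,.03))
w=vision.camera_info('wrist'); st=get_state()
Rt=R.from_quat(st['eef_rot']); print(Rt.inv().apply(np.array(w['eye'])-st['eef_pos']),(Rt.inv()*R.from_quat(w['attitude'])).as_rotvec(),w['K'])
E
```

```text
rolls [array([0.6036, 0.1712]), array([0.6131, 0.093 ]), array([0.6227, 0.0136]), array([ 0.6314, -0.0662]), array([ 0.6507, -0.2249])]
unw top [array([0.6456, 0.2168]), array([ 0.6987, -0.2589]), array([ 0.607, -0.266]), array([0.549, 0.196])]
crate [array([0.5135, 0.3376]), array([0.4868, 0.0923]), array([0.3494, 0.1067]), array([0.3762, 0.352 ])]
tray [array([ 0.4884, -0.1245]), array([ 0.506 , -0.2992]), array([ 0.3726, -0.3113]), array([ 0.3539, -0.1471])]
knob [0.4434 0.0074] [0.4443 0.0071] [0.4586 0.0269] [0.4429 0.0066]
[ 0.06930738 -0.00086554 -0.12861906] [-0.2192291  -0.21778498  1.55959033] [[329.42689918   0.         322.44475775]
 [  0.         329.42689918 191.34958744]
 [  0.           0.           1.        ]]
```

play_rows:
  motion:
    - {"rot": [0, 0, 0], "linear": [0.0425, -0.0455, 0], "fingers": 0.0854}
    - {"rot": [0, 0, 0], "linear": [0.0425, -0.0455, 0], "fingers": 0.0854}
    - {"rot": [0, 0, 0], "linear": [0.0425, -0.0455, 0], "fingers": 0.0854}
    - {"rot": [0, 0, 0], "linear": [0.0425, -0.0455, 0], "fingers": 0.0854}
    - {"rot": [0, 0, 0], "linear": [0.0425, -0.0455, 0], "fingers": 0.0854}

```text
t: 0.72
eef_pos: [0.3006, -0.2733, 0.2449]
eef_rot: [0.99, 0.139, 0.0, -0.0]
wrist_force: [1.3, 0.8, 0.5]
finger_gap: 0.0854
grip_force: 0.0
```

play_rows:
  motion:
    - {"rot": [0, 0, 0], "linear": [0.0425, -0.0455, 0], "fingers": 0.0854}
    - {"rot": [0, 0, 0], "linear": [0.0425, -0.0455, 0], "fingers": 0.0854}
    - {"rot": [0, 0, 0], "linear": [0.0425, -0.0455, 0], "fingers": 0.0854}
    - {"rot": [0, 0, 0], "linear": [0.0425, -0.0455, 0], "fingers": 0.0854}
    - {"rot": [0, 0, 0], "linear": [0.0425, -0.0455, 0.01], "fingers": 0.0854}

```text
t: 1.35
eef_pos: [0.4424, 0.0035, 0.236]
eef_rot: [0.99, 0.14, 0.001, 0.001]
wrist_force: [1.5, -0.4, 0.7]
finger_gap: 0.0855
grip_force: 0.0
```

play_rows:
  motion:
    - {"rot": [0, 0, -0.157], "linear": [0, 0, 0.01], "fingers": 0.0854}
    - {"rot": [0, 0, -0.157], "linear": [0, 0, 0.01], "fingers": 0.0854}
    - {"rot": [0, 0, -0.157], "linear": [0, 0, 0.01], "fingers": 0.0854}
    - {"rot": [0, 0, -0.157], "linear": [0, 0, 0.01], "fingers": 0.0854}
    - {"rot": [0, 0, 0], "linear": [0, 0, 0], "fingers": 0.0854}

```text
t: 1.98
eef_pos: [0.4404, 0.0018, 0.1943]
eef_rot: [0.899, 0.438, -0.001, -0.001]
wrist_force: [-0.1, -0.6, -0.1]
finger_gap: 0.0855
grip_force: 0.0
```

```bash
cat >> h.py <<'E'
def yaw(st): 
    x=R.from_quat(st['eef_rot']).apply([1,0,0]); return np.degrees(np.arctan2(x[1],x[0]))
def go(p,y=None):
    "tool-frame shift and turn from the measured pose to world point p (yaw y deg)"
    st=get_state(); r=R.from_quat(st['eef_rot']); d=r.inv().apply(np.array(p)-st['eef_pos'])
    print('pos',st['eef_pos'].round(4),'yaw',round(yaw(st),2),'gap',round(st['finger_gap'],4),'t',st['t'])
    print('shift',d.round(4),'rows',round(np.linalg.norm(d)/.0625,2), 'rotz',None if y is None else round(-np.radians(y-yaw(st)),4))
E
python3 - <<'E'
from h import *
st=get_state(); print(st['eef_pos'],st['q'],yaw(st), R.from_quat(st['eef_rot']).apply([0,0,1]))
im,ci=snap('wrist','w1.png')
E
```

```text
[0.44044552 0.0018264  0.19430515] [-2.71539135e-01 -1.54824513e-01  2.01405130e+00 -2.37870583e-05
  1.28499193e+00  3.93078223e-01] 51.920687480305375 [-2.53596298e-03  6.82362169e-04 -9.99996552e-01]
```

View pics/w1.png

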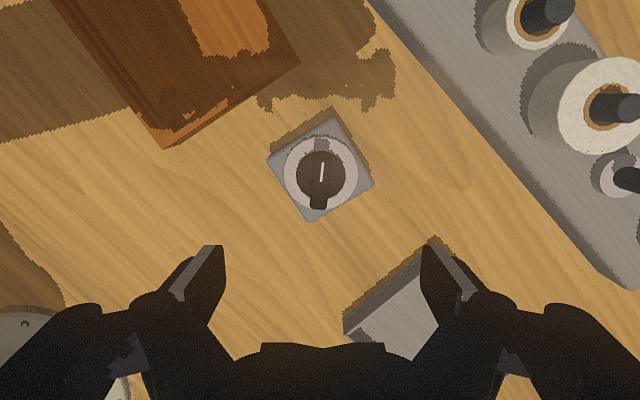

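The wrist view shows the knob at about (321,175). Its bar runs nearly vertical in the image, i.e. along tool x. I'll enlarge it to read the bar's angle.

```bash
python3 - <<'E'
import cv2
im=cv2.imread('pics/w1.png'); cv2.imwrite('pics/w1c.png',cv2.resize(im[115:235,260:380],(600,600),interpolation=cv2.INTER_CUBIC)*2)
E
```

```text
(no output)
```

View pics/w1c.png

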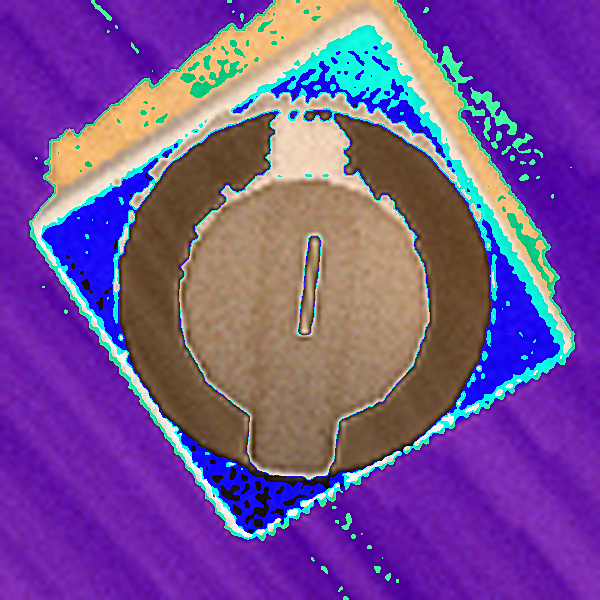

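```bash
python3 - <<'E'
from h import *
ci=vision.camera_info('wrist')
f=lambda u,v,z:p2w(ci,260+u/5-.4,115+v/5-.4,z)[:2].round(4)
print('box',[f(u,v,.03) for u,v in [(375,20),(570,345),(250,535),(35,225)]], np.mean([f(u,v,.03) for u,v in [(375,20),(570,345),(250,535),(35,225)]],0))
a,b=f(313,238,.074),f(305,332,.074);print('mark',a,b,np.linalg.norm(a-b),np.degrees(np.arctan2(*(a-b)[::-1])))
c,d=f(250,465,.074),f(333,473,.074);print('end',c,d,np.linalg.norm(c-d),(c+d)/2,np.degrees(np.arctan2(*(d-c)[::-1])))
print('disc',f(305,302,.042),np.linalg.norm(f(180,302,.042)-f(430,302,.042)), 'ring',f(305,295,.03))
print('grey',f(308,140,.031))
E
```

```text
box [array([0.4805, 0.0363]), array([ 0.4731, -0.0323]), array([ 0.4033, -0.025 ]), array([0.4102, 0.0455])] [0.441775 0.006125]
mark [0.4535 0.0194] [0.4433 0.0084] 0.015001333274079333 47.16107948822641
end [ 0.4228 -0.0034] [ 0.4324 -0.0126] 0.013296616110875726 [ 0.4276 -0.008 ] -43.781124764868714
disc [0.4415 0.0064] 0.04387094710625699 ring [0.4405 0.0053]
grey [0.4585 0.0273]
```

The knob axis is at about (0.442, 0.0065), with the bar along 47°. I'll lower onto it.

play_rows:
  motion:
    - {"rot": [0, 0, 0.085], "linear": [0, 0, 0], "fingers": 0.05}
    - {"rot": [0, 0, 0], "linear": [0.0045, -0.002, 0.031], "fingers": 0.05}
    - {"rot": [0, 0, 0], "linear": [0, 0, 0.031], "fingers": 0.05}
    - {"rot": [0, 0, 0], "linear": [0, 0, 0.031], "fingers": 0.05}
    - {"rot": [0, 0, 0], "linear": [0, 0, 0.031], "fingers": 0.05}

```text
t: 2.65
eef_pos: [0.4435, 0.0061, 0.0711]
eef_rot: [0.917, 0.399, 0.001, 0.0]
wrist_force: [0.9, 0.1, -0.9]
finger_gap: 0.0503
grip_force: 0.0
```

play_rows:
  motion:
    - {"rot": [0, 0, 0], "linear": [0, 0, 0], "fingers": 0.03}
    - {"rot": [0, 0, 0], "linear": [0, 0, 0], "fingers": 0.02}
    - {"rot": [0, 0, 0], "linear": [0, 0, 0], "fingers": 0.0}
    - {"rot": [0, 0, 0], "linear": [0, 0, 0], "fingers": 0.0}
    - {"rot": [0, 0, 0], "linear": [0, 0, 0], "fingers": 0.0}

```text
t: 3.28
eef_pos: [0.4424, 0.0073, 0.073]
eef_rot: [0.917, 0.399, -0.0, -0.001]
wrist_force: [-6.5, 5.5, 8.6]
finger_gap: 0.0127
grip_force: 59.6
```

```bash
python3 - <<'E'
from h import *
go([.442,.0065,.07],47); st=get_state(); print(st['wrist_force'],st['moment'],st['grip_force'])
E
```

```text
pos [0.4424 0.0073 0.073 ] yaw 47.09 gap 0.0127 t 3.275
shift [-0.0009  0.0002  0.003 ] rows 0.05 rotz 0.0016
[-6.45986275  5.54807285  8.59872377] [ 0.90432586  1.18564709 -0.11349689] 59.5681768655777
```

play_rows:
  motion:
    - {"rot": [0, 0, -0.1], "linear": [0, 0, -0.003], "fingers": 0.0}
    - {"rot": [0, 0, -0.12], "linear": [0, 0, 0], "fingers": 0.0}
    - {"rot": [0, 0, -0.12], "linear": [0, 0, 0], "fingers": 0.0}
    - {"rot": [0, 0, -0.12], "linear": [0, 0, 0], "fingers": 0.0}
    - {"rot": [0, 0, -0.1], "linear": [0, 0, 0], "fingers": 0.0}

```text
t: 3.9
eef_pos: [0.4412, 0.0078, 0.0732]
eef_rot: [0.77, 0.638, 0.0, -0.002]
wrist_force: [1.0, 5.5, -14.2]
finger_gap: 0.0119
grip_force: 61.3
```

```bash
python3 - <<'E'
from h import *
go([.442,.0065,.07],47); st=get_state(); print(st['wrist_force'],st['moment'],st['grip_force'])
E
```

```text
pos [0.4412 0.0078 0.0732] yaw 79.34 gap 0.0119 t 3.9
shift [-0.0011  0.001   0.0032] rows 0.06 rotz 0.5644
[  1.00582786   5.46665818 -14.24047357] [ 0.90363071 -0.35411732 -0.13045458] 61.34665131568909
```

play_rows:
  motion:
    - {"rot": [0, 0, -0.12], "linear": [0, 0, 0.0015], "fingers": 0.0}
    - {"rot": [0, 0, -0.12], "linear": [0, 0, 0], "fingers": 0.0}
    - {"rot": [0, 0, -0.12], "linear": [0, 0, 0], "fingers": 0.0}
    - {"rot": [0, 0, -0.12], "linear": [0, 0, 0], "fingers": 0.0}
    - {"rot": [0, 0, -0.12], "linear": [0, 0, 0], "fingers": 0.0}

```text
t: 4.53
eef_pos: [0.4403, 0.0078, 0.0731]
eef_rot: [0.546, 0.838, -0.0, -0.004]
wrist_force: [-9.4, 5.1, 4.0]
finger_gap: 0.0123
grip_force: 63.9
```

```bash
python3 - <<'E'
from h import *
go([.442,.0065,.07],47); st=get_state(); print(st['wrist_force'],st['moment'],st['grip_force'])
E
```

```text
pos [0.4403 0.0078 0.0731] yaw 113.79 gap 0.0123 t 4.525
shift [-0.0019  0.001   0.0031] rows 0.06 rotz 1.1658
[-9.44638063  5.14307746  4.00439521] [ 0.9353326   1.56630161 -0.03129658] 63.872584104537964
```

play_rows:
  motion:
    - {"rot": [0, 0, -0.12], "linear": [0, 0, 0], "fingers": 0.0}
    - {"rot": [0, 0, -0.12], "linear": [0, 0, 0], "fingers": 0.0}
    - {"rot": [0, 0, -0.12], "linear": [0, 0, 0], "fingers": 0.0}
    - {"rot": [0, 0, -0.12], "linear": [0, 0, 0], "fingers": 0.0}
    - {"rot": [0, 0, -0.12], "linear": [0, 0, 0], "fingers": 0.0}

```text
t: 5.15
eef_pos: [0.4395, 0.0071, 0.073]
eef_rot: [0.274, 0.962, -0.0, -0.005]
wrist_force: [-14.2, 2.1, 8.3]
finger_gap: 0.0122
grip_force: 64.3
```

```bash
python3 - <<'E'
from h import *
go([.442,.0065,.07],47); st=get_state(); print(st['wrist_force'],st['moment'],st['grip_force'])
E
```

```text
pos [0.4395 0.0071 0.073 ] yaw 148.21 gap 0.0122 t 5.15
shift [-0.0025  0.0008  0.003 ] rows 0.06 rotz 1.7665
[-14.18220612   2.0954044    8.28355704] [ 0.25401833  2.2260257  -0.08612716] 64.31607484817505
```

play_rows:
  motion:
    - {"rot": [0, 0, -0.1], "linear": [0.0017, -0.001, 0], "fingers": 0.0}
    - {"rot": [0, 0, -0.1], "linear": [0, 0, 0], "fingers": 0.0}
    - {"rot": [0, 0, -0.1], "linear": [0, 0, 0], "fingers": 0.0}
    - {"rot": [0, 0, -0.1], "linear": [0, 0, 0], "fingers": 0.0}
    - {"rot": [0, 0, -0.1], "linear": [0, 0, 0], "fingers": 0.0}

```text
t: 5.78
eef_pos: [0.4389, 0.0063, 0.0731]
eef_rot: [0.029, 1.0, 0.0, -0.003]
wrist_force: [-7.8, -2.5, 0.5]
finger_gap: 0.0123
grip_force: 70.1
```

```bash
python3 - <<'E'
from h import *
go([.442,.0065,.07],47); st=get_state(); print(st['wrist_force'],st['moment'],st['grip_force'])
E
```

```text
pos [0.4389 0.0063 0.0731] yaw 176.72 gap 0.0123 t 5.775
shift [-0.0031  0.0003  0.0031] rows 0.07 rotz 2.264
[-7.84601501 -2.5302444   0.47473047] [-0.37275166  1.40868891 -1.39058816] 70.09989938233048
```

play_rows:
  motion:
    - {"rot": [0, 0, -0.05], "linear": [0, 0, 0], "fingers": 0.0}
    - {"rot": [0, 0, -0.05], "linear": [0, 0, 0], "fingers": 0.0}
    - {"rot": [0, 0, 0], "linear": [0, 0, 0], "fingers": 0.0}
    - {"rot": [0, 0, 0], "linear": [0, 0, 0], "fingers": 0.0}
    - {"rot": [0, 0, 0], "linear": [0, 0, 0], "fingers": 0.0}

```text
t: 6.4
eef_pos: [0.439, 0.0064, 0.0731]
eef_rot: [-0.017, 1.0, 0.001, -0.002]
wrist_force: [-7.4, -3.3, 1.4]
finger_gap: 0.0123
grip_force: 104.3
```

```bash
python3 - <<'E'
from h import *
go([.442,.0065,.07],47); st=get_state(); print(st['wrist_force'],st['moment'],st['grip_force'])
E
```

```text
pos [0.439  0.0064 0.0731] yaw -178.09 gap 0.0123 t 6.4
shift [-0.003   0.      0.0031] rows 0.07 rotz -3.9285
[-7.44884758 -3.27705857  1.37729318] [-0.29578788  1.46319067 -2.58561365] 104.32524138595909
```

play_rows:
  motion:
    - {"rot": [0, 0, 0.05], "linear": [0, 0, 0], "fingers": 0.0}
    - {"rot": [0, 0, 0], "linear": [0, 0, 0], "fingers": 0.05}
    - {"rot": [0, 0, 0], "linear": [0, 0, 0], "fingers": 0.06}
    - {"rot": [0, 0, 0], "linear": [0, 0, -0.06], "fingers": 0.0854}
    - {"rot": [0, 0, 0], "linear": [0, 0, -0.06], "fingers": 0.0854}

```text
t: 7.02
eef_pos: [0.441, 0.0064, 0.1949]
eef_rot: [0.004, 1.0, -0.0, 0.0]
wrist_force: [0.7, -1.1, 0.2]
finger_gap: 0.0833
grip_force: 0.0
```

```bash
python3 - <<'E'
from h import *
go([.6036,.1712,.15],96.78)
im,ci=snap('wrist','w2.png'); u,v=w2p(ci,[.442,.0065,.06]);print(u,v)
u,v=int(u),int(v); cv2.imwrite('pics/w2c.png',cv2.resize(im[max(0,v-60):v+60,u-60:u+60,::-1],(500,500)))
E
```

```text
pos [0.441  0.0064 0.1949] yaw 179.55 gap 0.0833 t 7.025
shift [-0.1613  0.166   0.0449] rows 3.77 rotz 1.4446
321.9597568492616 186.63346708856923
```

View pics/w2c.png

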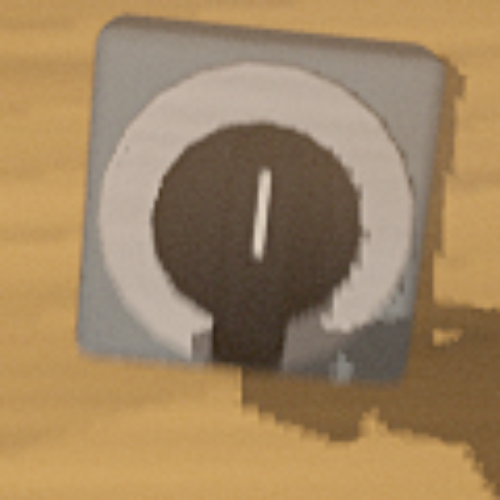

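play_rows:
  motion:
    - {"rot": [0, 0, 0], "linear": [-0.0403, 0.0415, 0.006], "fingers": 0.0854}
    - {"rot": [0, 0, 0], "linear": [-0.0403, 0.0415, 0.006], "fingers": 0.0854}
    - {"rot": [0, 0, 0], "linear": [-0.0403, 0.0415, 0.006], "fingers": 0.0854}
    - {"rot": [0, 0, 0], "linear": [-0.0403, 0.0415, 0.006], "fingers": 0.0854}
    - {"rot": [0, 0, 0.1806], "linear": [0, 0, 0], "fingers": 0.0854}

```text
t: 7.7
eef_pos: [0.6051, 0.1737, 0.1671]
eef_rot: [0.095, 0.995, 0.0, -0.0]
wrist_force: [-0.9, -0.6, -0.9]
finger_gap: 0.0856
grip_force: 0.0
```

play_rows:
  motion:
    - {"rot": [0, 0, 0.1806], "linear": [0, 0, 0], "fingers": 0.0854}
    - {"rot": [0, 0, 0.1806], "linear": [0, 0, 0], "fingers": 0.0854}
    - {"rot": [0, 0, 0.1806], "linear": [0, 0, 0], "fingers": 0.0854}
    - {"rot": [0, 0, 0.1806], "linear": [0, 0, 0], "fingers": 0.0854}
    - {"rot": [0, 0, 0.1806], "linear": [0, 0, 0], "fingers": 0.0854}

```text
t: 8.32
eef_pos: [0.6042, 0.1711, 0.1695]
eef_rot: [0.522, 0.853, 0.001, 0.001]
wrist_force: [0.4, 0.6, -0.1]
finger_gap: 0.0853
grip_force: 0.0
```

play_rows:
  motion:
    - {"rot": [0, 0, 0.1806], "linear": [0, 0, 0], "fingers": 0.0854}
    - {"rot": [0, 0, 0.1806], "linear": [0, 0, 0], "fingers": 0.0854}
    - {"rot": [0, 0, 0], "linear": [0, 0, 0], "fingers": 0.0854}
    - {"rot": [0, 0, 0], "linear": [0, 0, 0], "fingers": 0.0854}
    - {"rot": [0, 0, 0], "linear": [0, 0, 0], "fingers": 0.0854}

```text
t: 8.95
eef_pos: [0.6037, 0.1709, 0.169]
eef_rot: [0.664, 0.748, 0.0, 0.0]
wrist_force: [-0.0, 1.2, -0.6]
finger_gap: 0.0854
grip_force: 0.0
```

```bash
python3 - <<'E'
from h import *
go([.6036,.1712,.079],96.78)
im,ci=snap('wrist','w3.png')
for p in [(.6036,.1712),(.6131,.093)]: print(w2p(ci,[*p,.111]),w2p(ci,[*p,.091]))
print(R.from_quat(get_state()['eef_rot']).apply([0,0,1]))
E
```

```text
pos [0.6037 0.1709 0.169 ] yaw 96.82 gap 0.0854 t 8.95
shift [ 0.0003 -0.0001  0.09  ] rows 1.44 rotz 0.0007
[323.1436976  217.94926048] [323.05540588 207.26158052]
[323.2683841  328.44007717] [323.17810187 309.86190212]
[ 2.25100597e-04  5.39249149e-05 -9.99999973e-01]
```

View pics/w3.png

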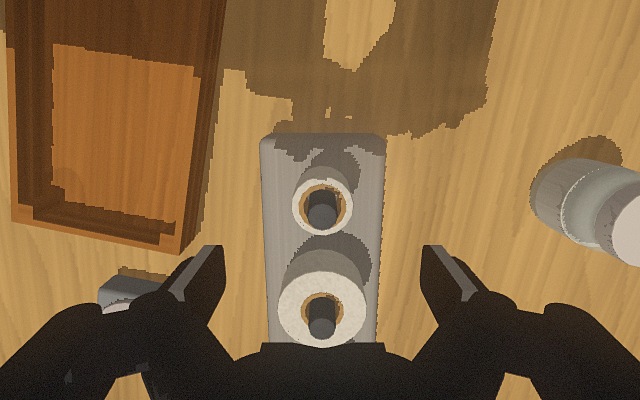

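The roll on spindle 5 projects to where it appears, (322,206). I'll descend, grip and lift.

play_rows:
  motion:
    - {"rot": [0, 0, 0], "linear": [0, 0, 0.045], "fingers": 0.0854}
    - {"rot": [0, 0, 0], "linear": [0, 0, 0.045], "fingers": 0.0854}
    - {"rot": [0, 0, 0], "linear": [0, 0, 0], "fingers": 0.06}
    - {"rot": [0, 0, 0], "linear": [0, 0, 0], "fingers": 0.03}
    - {"rot": [0, 0, 0], "linear": [0, 0, 0], "fingers": 0.03}

```text
t: 9.62
eef_pos: [0.606, 0.1711, 0.0824]
eef_rot: [0.664, 0.747, 0.002, 0.002]
wrist_force: [-0.3, 0.1, 0.6]
finger_gap: 0.0406
grip_force: 60.4
```

play_rows:
  motion:
    - {"rot": [0, 0, 0], "linear": [0, 0, 0], "fingers": 0.03}
    - {"rot": [0, 0, 0], "linear": [0, 0, 0], "fingers": 0.03}
    - {"rot": [0, 0, 0], "linear": [0, 0, -0.03], "fingers": 0.03}
    - {"rot": [0, 0, 0], "linear": [0, 0, -0.03], "fingers": 0.03}
    - {"rot": [0, 0, 0], "linear": [0, 0, -0.03], "fingers": 0.03}

```text
t: 10.25
eef_pos: [0.6039, 0.1709, 0.1708]
eef_rot: [0.664, 0.747, 0.0, 0.0]
wrist_force: [-0.4, 0.3, -0.2]
finger_gap: 0.04
grip_force: 60.7
```

```bash
python3 - <<'E'
from h import *
go([.4355,-.272,.17],96.78)
im,ci=snap('wrist','w4.png')
im,ci=snap('top','t4.png')
E
```

```text
pos [0.6039 0.1709 0.1708] yaw 96.72 gap 0.04 t 10.25
shift [-0.4201 -0.219   0.0006] rows 7.58 rotz -0.001
```

View pics/w4.png

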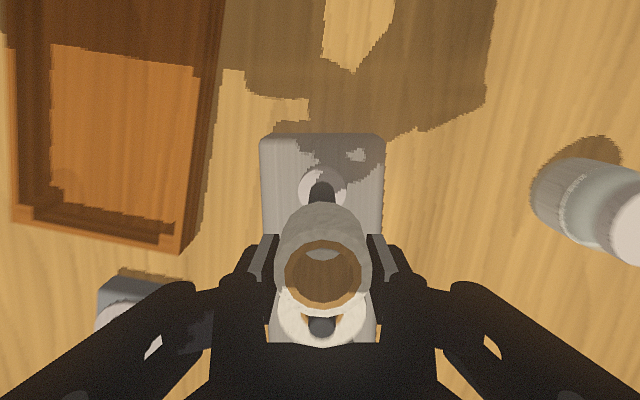

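play_rows:
  motion:
    - {"rot": [0, 0, 0], "linear": [-0.0525, -0.0274, 0], "fingers": 0.03}
    - {"rot": [0, 0, 0], "linear": [-0.0525, -0.0274, 0], "fingers": 0.03}
    - {"rot": [0, 0, 0], "linear": [-0.0525, -0.0274, 0], "fingers": 0.03}
    - {"rot": [0, 0, 0], "linear": [-0.0525, -0.0274, 0], "fingers": 0.03}
    - {"rot": [0, 0, 0], "linear": [-0.0525, -0.0274, 0], "fingers": 0.03}

```text
t: 10.98
eef_pos: [0.4971, -0.1073, 0.1684]
eef_rot: [0.664, 0.747, -0.0, -0.0]
wrist_force: [0.8, -0.9, -0.1]
finger_gap: 0.0404
grip_force: 60.8
```

play_rows:
  motion:
    - {"rot": [0, 0, 0], "linear": [-0.0525, -0.0274, 0], "fingers": 0.03}
    - {"rot": [0, 0, 0], "linear": [-0.0525, -0.0274, 0], "fingers": 0.03}
    - {"rot": [0, 0, 0], "linear": [-0.0525, -0.0274, 0], "fingers": 0.03}
    - {"rot": [0, 0, 0], "linear": [0, 0, 0.02], "fingers": 0.03}
    - {"rot": [0, 0, 0], "linear": [0, 0, 0], "fingers": 0.03}

```text
t: 11.6
eef_pos: [0.4335, -0.2712, 0.1468]
eef_rot: [0.665, 0.747, 0.0, -0.002]
wrist_force: [0.3, 0.8, 0.3]
finger_gap: 0.0405
grip_force: 60.8
```

```bash
python3 - <<'E'
from h import *
def tm(a,b,box):
    x0,y0,x1,y1=box
    r=cv2.matchTemplate(b[y0-12:y1+12,x0-12:x1+12],a[y0:y1,x0:x1],cv2.TM_CCOEFF_NORMED); _,m,_,l=cv2.minMaxLoc(r); return l[0]-12,l[1]-12,round(m,3)
a,b=[cv2.imread('pics/'+f) for f in ('top0.png','t4.png')]
print('tray',tm(a,b,(340,198,415,260)),'crate',tm(a,b,(188,198,284,264)))
go([.4355,-.272,.028],96)
im,ci=snap('wrist','w5.png')
E
```

```text
tray (0, 0, 0.999) crate (0, 0, 0.355)
pos [ 0.4335 -0.2712  0.1468] yaw 96.64 gap 0.0405 t 11.6
shift [-0.0015  0.0022  0.1188] rows 1.9 rotz 0.0111
```

View pics/w5.png

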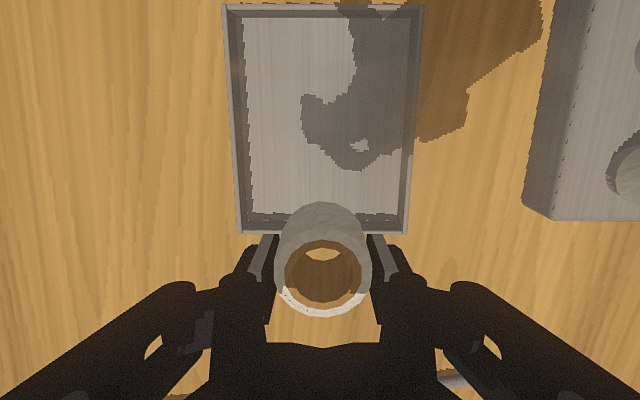

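```bash
python3 - <<'E'
from h import *
ci=vision.camera_info('wrist')
for u,v in [(222,4),(422,3),(408,234),(240,234)]: print(p2w(ci,u,v,.028).round(4))
print(w2p(ci,[.4355,-.272,.004]))
E
```

```text
[ 0.3509 -0.149   0.028 ]
[ 0.485  -0.1326  0.028 ]
[ 0.5072 -0.2994  0.028 ]
[ 0.3712 -0.3155  0.028 ]
[324.48126784 184.20095505]
```

play_rows:
  motion:
    - {"rot": [0, 0, 0], "linear": [-0.002, 0.0013, 0.045], "fingers": 0.03}
    - {"rot": [0, 0, 0], "linear": [0, 0, 0.045], "fingers": 0.03}
    - {"rot": [0, 0, 0], "linear": [0, 0, 0.02], "fingers": 0.03}
    - {"rot": [0, 0, 0], "linear": [0, 0, 0.005], "fingers": 0.03}
    - {"rot": [0, 0, 0], "linear": [0, 0, 0], "fingers": 0.03}

```text
t: 12.28
eef_pos: [0.4373, -0.2738, 0.0348]
eef_rot: [0.664, 0.748, -0.0, 0.001]
wrist_force: [-0.5, -0.5, -0.5]
finger_gap: 0.0403
grip_force: 60.8
```

```bash
python3 - <<'E'
from h import *
go([.435,-.2735,.028],96.6); st=get_state(); print(st['wrist_force'],st['moment'])
E
```

```text
pos [ 0.4373 -0.2738  0.0348] yaw 96.77 gap 0.0403 t 12.275
shift [ 0.0006 -0.0023  0.0068] rows 0.12 rotz 0.003
[-0.45889165 -0.53667149 -0.5179012 ] [-0.04229563  0.00770247  0.03683965]
```

play_rows:
  motion:
    - {"rot": [0, 0, 0], "linear": [0, -0.0015, 0.0015], "fingers": 0.03}
    - {"rot": [0, 0, 0], "linear": [0, 0, 0.0015], "fingers": 0.03}
    - {"rot": [0, 0, 0], "linear": [0, 0, 0.0015], "fingers": 0.03}
    - {"rot": [0, 0, 0], "linear": [0, 0, 0.001], "fingers": 0.03}
    - {"rot": [0, 0, 0], "linear": [0, 0, 0], "fingers": 0.03}

```text
t: 12.9
eef_pos: [0.4355, -0.2744, 0.031]
eef_rot: [0.664, 0.747, -0.0, 0.0]
wrist_force: [-7.0, 6.4, 21.5]
finger_gap: 0.0402
grip_force: 62.8
```

play_rows:
  motion:
    - {"rot": [0, 0, 0], "linear": [0, 0, -0.001], "fingers": 0.055}
    - {"rot": [0, 0, 0], "linear": [0, 0, 0], "fingers": 0.055}
    - {"rot": [0, 0, 0], "linear": [0, 0, 0], "fingers": 0.055}
    - {"rot": [0, 0, 0], "linear": [0, 0, -0.03], "fingers": 0.055}
    - {"rot": [0, 0, 0], "linear": [0, 0, -0.06], "fingers": 0.055}

```text
t: 13.52
eef_pos: [0.4332, -0.2722, 0.1176]
eef_rot: [0.665, 0.747, 0.0, -0.004]
wrist_force: [1.4, -1.1, 0.4]
finger_gap: 0.055
grip_force: 0.0
```

play_rows:
  motion:
    - {"rot": [0, 0, 0], "linear": [0, 0, -0.05], "fingers": 0.0854}
    - {"rot": [0, 0, 0], "linear": [0, 0, 0], "fingers": 0.0854}
    - {"rot": [0, 0, 0], "linear": [0, 0, 0], "fingers": 0.0854}
    - {"rot": [0, 0, 0], "linear": [0, 0, 0], "fingers": 0.0854}
    - {"rot": [0, 0, 0], "linear": [0, 0, 0], "fingers": 0.0854}

```text
t: 14.15
eef_pos: [0.4344, -0.2733, 0.1679]
eef_rot: [0.664, 0.747, 0.0, -0.001]
wrist_force: [-0.2, -1.1, -0.5]
finger_gap: 0.0855
grip_force: 0.0
```

```bash
python3 - <<'E'
from h import *
go([.6227,.0136,.17],96.8)
im,ci=snap('wrist','w6.png'); print(w2p(ci,[.435,-.2735,.04]))
E
```

```text
pos [ 0.4344 -0.2733  0.1679] yaw 96.71 gap 0.0855 t 14.15
shift [ 0.2629  0.2205 -0.0019] rows 5.49 rotz -0.0015
[323.99008066 188.36893764]
```

View pics/w6.png

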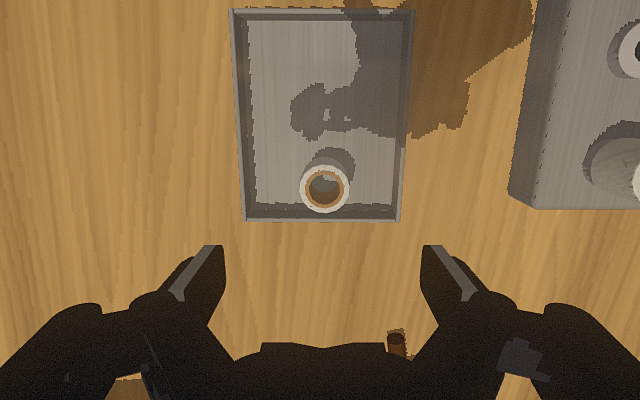

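play_rows:
  motion:
    - {"rot": [0, 0, 0], "linear": [0.0438, 0.0368, 0], "fingers": 0.0854}
    - {"rot": [0, 0, 0], "linear": [0.0438, 0.0368, 0], "fingers": 0.0854}
    - {"rot": [0, 0, 0], "linear": [0.0438, 0.0368, 0], "fingers": 0.0854}
    - {"rot": [0, 0, 0], "linear": [0.0438, 0.0368, 0], "fingers": 0.0854}
    - {"rot": [0, 0, 0], "linear": [0.0438, 0.0368, 0], "fingers": 0.0854}

```text
t: 14.82
eef_pos: [0.5929, -0.0332, 0.1689]
eef_rot: [0.664, 0.747, -0.0, -0.0]
wrist_force: [-0.1, 0.1, -0.8]
finger_gap: 0.0856
grip_force: 0.0
```

play_rows:
  motion:
    - {"rot": [0, 0, 0], "linear": [0.0438, 0.0368, 0], "fingers": 0.0854}
    - {"rot": [0, 0, 0], "linear": [0, 0, 0], "fingers": 0.0854}
    - {"rot": [0, 0, 0], "linear": [0, 0, 0], "fingers": 0.0854}
    - {"rot": [0, 0, 0], "linear": [0, 0, 0], "fingers": 0.0854}
    - {"rot": [0, 0, 0], "linear": [0, 0, 0], "fingers": 0.0854}

```text
t: 15.45
eef_pos: [0.6233, 0.0118, 0.1694]
eef_rot: [0.665, 0.747, -0.0, -0.0]
wrist_force: [-0.3, -1.4, 0.5]
finger_gap: 0.0848
grip_force: 0.0
```

```bash
python3 - <<'E'
from h import *
go([.6227,.0136,.079],96.8)
im,ci=snap('top','t7.png')
E
```

```text
pos [0.6233 0.0118 0.1694] yaw 96.62 gap 0.0848 t 15.45
shift [ 0.0019 -0.0004  0.0904] rows 1.45 rotz -0.0032
```

play_rows:
  motion:
    - {"rot": [0, 0, 0], "linear": [0.0018, 0, 0.045], "fingers": 0.0854}
    - {"rot": [0, 0, 0], "linear": [0, 0, 0.045], "fingers": 0.0854}
    - {"rot": [0, 0, 0], "linear": [0, 0, 0], "fingers": 0.06}
    - {"rot": [0, 0, 0], "linear": [0, 0, 0], "fingers": 0.03}
    - {"rot": [0, 0, 0], "linear": [0, 0, 0], "fingers": 0.03}

```text
t: 16.12
eef_pos: [0.6253, 0.0142, 0.0827]
eef_rot: [0.665, 0.747, 0.001, 0.002]
wrist_force: [-0.9, -1.0, 4.2]
finger_gap: 0.0402
grip_force: 60.7
```

play_rows:
  motion:
    - {"rot": [0, 0, 0], "linear": [0, 0, 0], "fingers": 0.03}
    - {"rot": [0, 0, 0], "linear": [0, 0, 0], "fingers": 0.03}
    - {"rot": [0, 0, 0], "linear": [0, 0, -0.03], "fingers": 0.03}
    - {"rot": [0, 0, 0], "linear": [0, 0, -0.03], "fingers": 0.03}
    - {"rot": [0, 0, 0], "linear": [0, 0, -0.03], "fingers": 0.03}

```text
t: 16.75
eef_pos: [0.624, 0.0146, 0.1719]
eef_rot: [0.664, 0.747, 0.001, 0.001]
wrist_force: [1.3, 0.2, -0.2]
finger_gap: 0.0404
grip_force: 60.6
```

play_rows:
  motion:
    - {"rot": [0, 0, 0], "linear": [-0.0426, -0.0441, 0], "fingers": 0.03}
    - {"rot": [0, 0, 0], "linear": [-0.0426, -0.0441, 0], "fingers": 0.03}
    - {"rot": [0, 0, 0], "linear": [-0.0426, -0.0441, 0], "fingers": 0.03}
    - {"rot": [0, 0, 0], "linear": [-0.0426, -0.0441, 0], "fingers": 0.03}
    - {"rot": [0, 0, 0], "linear": [-0.0426, -0.0441, 0], "fingers": 0.03}

```text
t: 17.38
eef_pos: [0.4286, -0.2245, 0.1711]
eef_rot: [0.664, 0.747, -0.0, 0.002]
wrist_force: [0.7, -0.7, -0.1]
finger_gap: 0.0403
grip_force: 60.7
```

play_rows:
  motion:
    - {"rot": [0, 0, 0], "linear": [0, 0, 0.02], "fingers": 0.03}
    - {"rot": [0, 0, 0], "linear": [0, 0, 0], "fingers": 0.03}
    - {"rot": [0, 0, 0], "linear": [0, 0, 0], "fingers": 0.03}
    - {"rot": [0, 0, 0], "linear": [0, 0, 0], "fingers": 0.03}
    - {"rot": [0, 0, 0], "linear": [0, 0, 0], "fingers": 0.03}

```text
t: 18.0
eef_pos: [0.4299, -0.2224, 0.1499]
eef_rot: [0.664, 0.748, 0.0, 0.0]
wrist_force: [-0.8, 0.3, 0.3]
finger_gap: 0.0401
grip_force: 60.7
```

```bash
cat >> h.py <<'E'
def tm(a,b,box):
    x0,y0,x1,y1=box
    r=cv2.matchTemplate(b[y0-12:y1+12,x0-12:x1+12],a[y0:y1,x0:x1],cv2.TM_CCOEFF_NORMED); _,m,_,l=cv2.minMaxLoc(r); return l[0]-12,l[1]-12,round(m,3)
E
python3 - <<'E'
from h import *
a,b=[cv2.imread('pics/'+f) for f in ('top0.png','t7.png')]
print('tray',tm(a,b,(340,198,415,260)))
go([.4286,-.224,.030],96.8)
im,ci=snap('wrist','w8.png'); print([w2p(ci,p).round() for p in ([.4286,-.224,.004],[.435,-.2735,.04])])
E
```

```text
tray (0, 0, 0.878)
pos [ 0.4299 -0.2224  0.1499] yaw 96.78 gap 0.0401 t 18.0
shift [-0.0013 -0.0016  0.1199] rows 1.92 rotz -0.0003
[array([321., 184.]), array([322., 256.])]
```

```bash
cat >> h.py <<'E'
def ortho(im,ci,z,x0,x1,y0,y1,mm=.001):
    "top-down map at height z: row 0 = x1, col 0 = y1"
    P=np.array([[x1,y1],[x1,y0],[x0,y0],[x0,y1]]); src=np.float32([w2p(ci,[*p,z]) for p in P])
    w,h=int((y1-y0)/mm),int((x1-x0)/mm); dst=np.float32([[0,0],[w,0],[w,h],[0,h]])
    return cv2.warpPerspective(im,cv2.getPerspectiveTransform(src,dst),(w,h))
E
python3 - <<'E'
from h import *
ci=vision.camera_info('wrist'); im=cv2.imread('pics/w8.png')
o=ortho(im,ci,.028,.32,.54,-.33,-.10,.0005)
cv2.imwrite('pics/o8.png',o)
E
```

```text
(no output)
```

View pics/o8.png

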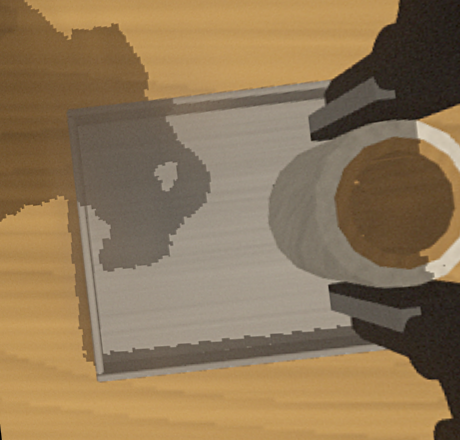

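play_rows:
  motion:
    - {"rot": [0, 0, 0], "linear": [-0.001, -0.001, 0.045], "fingers": 0.03}
    - {"rot": [0, 0, 0], "linear": [0, 0, 0.045], "fingers": 0.03}
    - {"rot": [0, 0, 0], "linear": [0, 0, 0.018], "fingers": 0.03}
    - {"rot": [0, 0, 0], "linear": [0, 0, 0.006], "fingers": 0.03}
    - {"rot": [0, 0, 0], "linear": [0, 0, 0.002], "fingers": 0.03}

```text
t: 18.68
eef_pos: [0.429, -0.224, 0.0339]
eef_rot: [0.664, 0.747, 0.0, 0.0]
wrist_force: [0.5, 0.3, -0.1]
finger_gap: 0.0406
grip_force: 60.7
```

play_rows:
  motion:
    - {"rot": [0, 0, 0], "linear": [0, 0, 0.001], "fingers": 0.03}
    - {"rot": [0, 0, 0], "linear": [0, 0, 0], "fingers": 0.03}
    - {"rot": [0, 0, 0], "linear": [0, 0, 0], "fingers": 0.03}
    - {"rot": [0, 0, 0], "linear": [0, 0, 0], "fingers": 0.03}
    - {"rot": [0, 0, 0], "linear": [0, 0, 0], "fingers": 0.03}

```text
t: 19.3
eef_pos: [0.4285, -0.2238, 0.0325]
eef_rot: [0.664, 0.747, 0.0, 0.0]
wrist_force: [-1.2, -0.4, -0.5]
finger_gap: 0.0403
grip_force: 60.7
```

```bash
python3 - <<'E'
from h import *
go([.4286,-.224,.030],96.8); print(get_state()['wrist_force'])
E
```

```text
pos [ 0.4285 -0.2238  0.0325] yaw 96.72 gap 0.0403 t 19.3
shift [-0.0002  0.0001  0.0025] rows 0.04 rotz -0.0015
[-1.24281139 -0.40616363 -0.54196511]
```

play_rows:
  motion:
    - {"rot": [0, 0, 0], "linear": [0, 0, 0.0015], "fingers": 0.03}
    - {"rot": [0, 0, 0], "linear": [0, 0, 0], "fingers": 0.055}
    - {"rot": [0, 0, 0], "linear": [0, 0, 0], "fingers": 0.055}
    - {"rot": [0, 0, 0], "linear": [0, 0, 0], "fingers": 0.055}
    - {"rot": [0, 0, 0], "linear": [0, 0, -0.03], "fingers": 0.055}

```text
t: 19.92
eef_pos: [0.4267, -0.2222, 0.0591]
eef_rot: [0.665, 0.747, 0.0, -0.003]
wrist_force: [-0.1, 0.2, -0.1]
finger_gap: 0.0547
grip_force: 0.0
```

play_rows:
  motion:
    - {"rot": [0, 0, 0], "linear": [0, 0, -0.06], "fingers": 0.055}
    - {"rot": [0, 0, 0], "linear": [0, 0, -0.05], "fingers": 0.0854}
    - {"rot": [0, 0, 0], "linear": [0, 0, 0], "fingers": 0.0854}
    - {"rot": [0, 0, 0], "linear": [0, 0, 0], "fingers": 0.0854}
    - {"rot": [0, 0, 0], "linear": [0, 0, 0], "fingers": 0.0854}

```text
t: 20.55
eef_pos: [0.4275, -0.2229, 0.1691]
eef_rot: [0.664, 0.747, 0.0, -0.002]
wrist_force: [-0.3, -0.3, -0.1]
finger_gap: 0.0849
grip_force: 0.0
```

```bash
python3 - <<'E'
from h import *
go([.6507,-.2249,.17],96.8)
im,ci=snap('wrist','w9.png')
o=ortho(im[:,:,::-1],ci,.028,.32,.54,-.33,-.10,.0005); cv2.imwrite('pics/o9.png',o)
t=cv2.imread('pics/o8.png')[90:400,40:260]
r=cv2.matchTemplate(o,t,cv2.TM_CCOEFF_NORMED); print(cv2.minMaxLoc(r)[1::2])
# roll tops: dark/bright check via hough at z=.04
g=cv2.cvtColor(ortho(im[:,:,::-1],ci,.040,.36,.51,-.31,-.13,.0005),cv2.COLOR_BGR2GRAY)
c=cv2.HoughCircles(g,cv2.HOUGH_GRADIENT,1,40,param1=80,param2=18,minRadius=36,maxRadius=48)
print([] if c is None else [(round(.51-v*.0005,4),round(-.13-u*.0005,4),q) for u,v,q in c[0]])
E
```

```text
pos [ 0.4275 -0.2229  0.1691] yaw 96.71 gap 0.0849 t 20.55
shift [-0.028   0.2214 -0.0015] rows 3.57 rotz -0.0015
(0.792248547077179, (40, 90))
[(np.float32(0.4282), np.float32(-0.2248), np.float32(40.5)), (np.float32(0.4342), np.float32(-0.2728), np.float32(38.5))]
```

play_rows:
  motion:
    - {"rot": [0, 0, 0], "linear": [-0.007, 0.0554, 0], "fingers": 0.0854}
    - {"rot": [0, 0, 0], "linear": [-0.007, 0.0554, 0], "fingers": 0.0854}
    - {"rot": [0, 0, 0], "linear": [-0.007, 0.0554, 0], "fingers": 0.0854}
    - {"rot": [0, 0, 0], "linear": [-0.007, 0.0554, 0], "fingers": 0.0854}
    - {"rot": [0, 0, 0], "linear": [0, 0, 0], "fingers": 0.0854}

```text
t: 21.22
eef_pos: [0.6535, -0.2247, 0.1668]
eef_rot: [0.664, 0.748, -0.0, -0.002]
wrist_force: [-0.4, -0.3, 0.1]
finger_gap: 0.0853
grip_force: 0.0
```

play_rows:
  motion:
    - {"rot": [0, 0, 0], "linear": [0, 0, 0.045], "fingers": 0.0854}
    - {"rot": [0, 0, 0], "linear": [0, 0, 0.045], "fingers": 0.0854}
    - {"rot": [0, 0, 0], "linear": [0, 0, 0], "fingers": 0.06}
    - {"rot": [0, 0, 0], "linear": [0, 0, 0], "fingers": 0.03}
    - {"rot": [0, 0, 0], "linear": [0, 0, 0], "fingers": 0.03}

```text
t: 21.85
eef_pos: [0.6534, -0.2267, 0.0845]
eef_rot: [0.665, 0.747, 0.0, 0.002]
wrist_force: [-1.3, -0.3, 0.2]
finger_gap: 0.0404
grip_force: 60.4
```

play_rows:
  motion:
    - {"rot": [0, 0, 0], "linear": [0, 0, 0], "fingers": 0.03}
    - {"rot": [0, 0, 0], "linear": [0, 0, 0], "fingers": 0.03}
    - {"rot": [0, 0, 0], "linear": [0, 0, -0.03], "fingers": 0.03}
    - {"rot": [0, 0, 0], "linear": [0, 0, -0.03], "fingers": 0.03}
    - {"rot": [0, 0, 0], "linear": [0, 0, -0.03], "fingers": 0.03}

```text
t: 22.48
eef_pos: [0.6521, -0.2258, 0.1729]
eef_rot: [0.664, 0.747, 0.0, 0.001]
wrist_force: [0.2, -0.3, -1.2]
finger_gap: 0.0404
grip_force: 60.7
```

```bash
python3 - <<'E'
from h import *
go([.4224,-.1744,.15],96.8)
im,ci=snap('top','t10.png'); a=cv2.imread('pics/top0.png'); b=cv2.imread('pics/t10.png')
for n,box in dict(tray=(340,198,415,260),crateL=(188,198,240,258),unw=(235,145,345,195)).items(): print(n,tm(a,b,box))
E
```

```text
pos [ 0.6521 -0.2258  0.1729] yaw 96.72 gap 0.0404 t 22.475
shift [ 0.0779 -0.2221  0.0225] rows 3.78 rotz -0.0015
tray (0, 0, 0.387)
crateL (0, 0, 0.659)
unw (0, 0, 0.689)
```

play_rows:
  motion:
    - {"rot": [0, 0, 0], "linear": [0.0195, -0.0555, 0], "fingers": 0.03}
    - {"rot": [0, 0, 0], "linear": [0.0195, -0.0555, 0], "fingers": 0.03}
    - {"rot": [0, 0, 0], "linear": [0.0195, -0.0555, 0], "fingers": 0.03}
    - {"rot": [0, 0, 0], "linear": [0.0195, -0.0555, 0], "fingers": 0.03}
    - {"rot": [0, 0, 0], "linear": [0, 0, 0.022], "fingers": 0.03}

```text
t: 23.15
eef_pos: [0.4201, -0.1734, 0.15]
eef_rot: [0.665, 0.747, 0.0, 0.002]
wrist_force: [0.9, -0.5, -0.4]
finger_gap: 0.0405
grip_force: 60.9
```

play_rows:
  motion:
    - {"rot": [0, 0, 0], "linear": [0, 0, 0], "fingers": 0.03}
    - {"rot": [0, 0, 0], "linear": [0, 0, 0], "fingers": 0.03}
    - {"rot": [0, 0, 0], "linear": [0, 0, 0], "fingers": 0.03}
    - {"rot": [0, 0, 0], "linear": [0, 0, 0], "fingers": 0.03}
    - {"rot": [0, 0, 0], "linear": [0, 0, 0], "fingers": 0.03}

```text
t: 23.78
eef_pos: [0.4225, -0.1742, 0.149]
eef_rot: [0.664, 0.747, 0.0, 0.0]
wrist_force: [-0.4, 0.2, -0.6]
finger_gap: 0.0402
grip_force: 60.9
```

```bash
python3 - <<'E'
from h import *
go([.4224,-.1744,.034],96.8)
im,ci=snap('wrist','w11.png')
o=ortho(im[:,:,::-1],ci,.028,.32,.54,-.33,-.10,.0005); cv2.imwrite('pics/o11.png',o)
for f in ('o8.png','o9.png'):
    t=cv2.imread('pics/'+f)[330:400,80:200]
    r=cv2.matchTemplate(o,t,cv2.TM_CCOEFF_NORMED); print(cv2.minMaxLoc(r)[1::2])
E
```

```text
pos [ 0.4225 -0.1742  0.149 ] yaw 96.73 gap 0.0402 t 23.775
shift [-1.00e-04 -1.00e-04  1.15e-01] rows 1.84 rotz -0.0013
(0.9094141721725464, (79, 330))
(0.9073317050933838, (79, 330))
```

Tray unmoved. I'll lower the roll.

play_rows:
  motion:
    - {"rot": [0, 0, 0], "linear": [0, 0, 0.045], "fingers": 0.03}
    - {"rot": [0, 0, 0], "linear": [0, 0, 0.045], "fingers": 0.03}
    - {"rot": [0, 0, 0], "linear": [0, 0, 0.018], "fingers": 0.03}
    - {"rot": [0, 0, 0], "linear": [0, 0, 0.005], "fingers": 0.03}
    - {"rot": [0, 0, 0], "linear": [0, 0, 0.002], "fingers": 0.03}

```text
t: 24.45
eef_pos: [0.4227, -0.1745, 0.0344]
eef_rot: [0.664, 0.747, 0.0, 0.001]
wrist_force: [0.9, -0.2, -1.3]
finger_gap: 0.0405
grip_force: 60.9
```

play_rows:
  motion:
    - {"rot": [0, 0, 0], "linear": [0, 0, 0.0015], "fingers": 0.03}
    - {"rot": [0, 0, 0], "linear": [0, 0, 0], "fingers": 0.03}
    - {"rot": [0, 0, 0], "linear": [0, 0, 0], "fingers": 0.03}
    - {"rot": [0, 0, 0], "linear": [0, 0, 0], "fingers": 0.03}
    - {"rot": [0, 0, 0], "linear": [0, 0, 0], "fingers": 0.03}

```text
t: 25.08
eef_pos: [0.423, -0.1747, 0.0333]
eef_rot: [0.664, 0.747, 0.0, 0.001]
wrist_force: [0.9, 0.1, 5.8]
finger_gap: 0.0401
grip_force: 61.4
```

play_rows:
  motion:
    - {"rot": [0, 0, 0], "linear": [0, 0, -0.0005], "fingers": 0.055}
    - {"rot": [0, 0, 0], "linear": [0, 0, 0], "fingers": 0.055}
    - {"rot": [0, 0, 0], "linear": [0, 0, 0], "fingers": 0.055}
    - {"rot": [0, 0, 0], "linear": [0, 0, 0], "fingers": 0.055}
    - {"rot": [0, 0, 0], "linear": [0, 0, -0.03], "fingers": 0.055}

```text
t: 25.7
eef_pos: [0.4203, -0.1727, 0.0612]
eef_rot: [0.665, 0.747, -0.0, -0.003]
wrist_force: [-0.2, -0.2, 0.0]
finger_gap: 0.0552
grip_force: 0.0
```

play_rows:
  motion:
    - {"rot": [0, 0, 0], "linear": [0, 0, -0.06], "fingers": 0.055}
    - {"rot": [0, 0, 0], "linear": [0, 0, -0.047], "fingers": 0.0854}
    - {"rot": [0, 0, 0], "linear": [0, 0, 0], "fingers": 0.0854}
    - {"rot": [0, 0, 0], "linear": [0, 0, 0], "fingers": 0.0854}
    - {"rot": [0, 0, 0], "linear": [0, 0, 0], "fingers": 0.0854}

```text
t: 26.32
eef_pos: [0.4212, -0.1734, 0.168]
eef_rot: [0.665, 0.747, -0.0, -0.002]
wrist_force: [0.4, -0.7, -1.3]
finger_gap: 0.0854
grip_force: 0.0
```

play_rows:
  motion:
    - {"rot": [0, 0, 0], "linear": [0.0207, 0.0551, 0], "fingers": 0.0854}
    - {"rot": [0, 0, 0], "linear": [0.0207, 0.0551, 0], "fingers": 0.0854}
    - {"rot": [0, 0, 0], "linear": [0.0207, 0.0551, 0], "fingers": 0.0854}
    - {"rot": [0, 0, 0], "linear": [0.0207, 0.0551, 0], "fingers": 0.0854}
    - {"rot": [0, 0, 0], "linear": [0, 0, 0], "fingers": 0.0854}

```text
t: 26.95
eef_pos: [0.6326, -0.0637, 0.1665]
eef_rot: [0.663, 0.748, -0.001, -0.002]
wrist_force: [-0.3, -0.3, -0.9]
finger_gap: 0.0849
grip_force: 0.0
```

play_rows:
  motion:
    - {"rot": [0, 0, 0], "linear": [0, 0, 0], "fingers": 0.0854}
    - {"rot": [0, 0, 0], "linear": [0, 0, 0], "fingers": 0.0854}
    - {"rot": [0, 0, 0], "linear": [0, 0, 0], "fingers": 0.0854}
    - {"rot": [0, 0, 0], "linear": [0, 0, 0], "fingers": 0.0854}
    - {"rot": [0, 0, 0], "linear": [0, 0, 0], "fingers": 0.0854}

```text
t: 27.58
eef_pos: [0.6313, -0.0663, 0.1701]
eef_rot: [0.665, 0.747, 0.0, 0.0]
wrist_force: [-0.2, 0.3, -0.5]
finger_gap: 0.0852
grip_force: 0.0
```

```bash
python3 - <<'E'
from h import *
go([.6314,-.0662,.079],96.8)
im,ci=snap('wrist','w12.png')
g=cv2.cvtColor(ortho(im,ci,.091,.57,.69,-.13,0,.0005),cv2.COLOR_RGB2GRAY)
c=cv2.HoughCircles(g,cv2.HOUGH_GRADIENT,1,60,param1=80,param2=18,minRadius=60,maxRadius=72)
print([] if c is None else [(round(.69-v*.0005,4),round(-u*.0005,4),q) for u,v,q in c[0]])
im,ci=snap('top','t12.png'); o=ortho(im[:,:,::-1],ci,.04,.33,.53,-.33,.37,.001); cv2.imwrite('pics/o12.png',o)
E
```

```text
pos [ 0.6313 -0.0663  0.1701] yaw 96.69 gap 0.0852 t 27.575
shift [0.0001 0.0001 0.0911] rows 1.46 rotz -0.0019
[(np.float32(0.6308), np.float32(-0.0663), np.float32(64.7))]
```

View pics/o12.png

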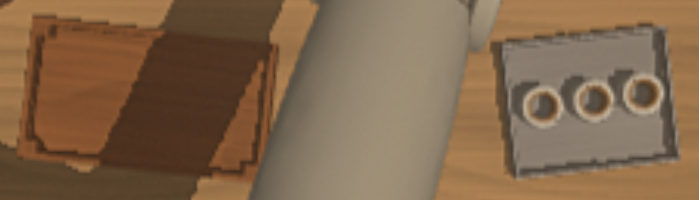

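play_rows:
  motion:
    - {"rot": [0, 0, 0], "linear": [0, 0, 0.045], "fingers": 0.0854}
    - {"rot": [0, 0, 0], "linear": [0, 0, 0.045], "fingers": 0.0854}
    - {"rot": [0, 0, 0], "linear": [0, 0, 0], "fingers": 0.07}
    - {"rot": [0, 0, 0], "linear": [0, 0, 0], "fingers": 0.055}
    - {"rot": [0, 0, 0], "linear": [0, 0, 0], "fingers": 0.055}

```text
t: 28.3
eef_pos: [0.6332, -0.0666, 0.0826]
eef_rot: [0.664, 0.747, 0.001, 0.002]
wrist_force: [0.7, -0.5, -0.3]
finger_gap: 0.0632
grip_force: 66.2
```

play_rows:
  motion:
    - {"rot": [0, 0, 0], "linear": [0, 0, 0], "fingers": 0.05}
    - {"rot": [0, 0, 0], "linear": [0, 0, 0], "fingers": 0.05}
    - {"rot": [0, 0, 0], "linear": [0, 0, -0.03], "fingers": 0.05}
    - {"rot": [0, 0, 0], "linear": [0, 0, -0.03], "fingers": 0.05}
    - {"rot": [0, 0, 0], "linear": [0, 0, -0.03], "fingers": 0.05}

```text
t: 28.92
eef_pos: [0.6313, -0.0661, 0.171]
eef_rot: [0.664, 0.747, 0.0, 0.0]
wrist_force: [0.4, 0.2, -0.6]
finger_gap: 0.0634
grip_force: 66.3
```

```bash
python3 - <<'E'
from h import *
go([.4255,.1663,.17],96.8)
E
```

```text
pos [ 0.6313 -0.0661  0.171 ] yaw 96.72 gap 0.0634 t 28.925
shift [ 0.2549 -0.1773  0.001 ] rows 4.97 rotz -0.0015
```

play_rows:
  motion:
    - {"rot": [0, 0, 0], "linear": [0.051, -0.0355, 0], "fingers": 0.05}
    - {"rot": [0, 0, 0], "linear": [0.051, -0.0355, 0], "fingers": 0.05}
    - {"rot": [0, 0, 0], "linear": [0.051, -0.0355, 0], "fingers": 0.05}
    - {"rot": [0, 0, 0], "linear": [0.051, -0.0355, 0], "fingers": 0.05}
    - {"rot": [0, 0, 0], "linear": [0.051, -0.0355, 0], "fingers": 0.05}

```text
t: 29.55
eef_pos: [0.424, 0.1676, 0.1703]
eef_rot: [0.665, 0.747, 0.0, 0.0]
wrist_force: [0.5, 1.1, 0.1]
finger_gap: 0.0633
grip_force: 66.4
```

play_rows:
  motion:
    - {"rot": [0, 0, 0], "linear": [0, 0, 0], "fingers": 0.05}
    - {"rot": [0, 0, 0], "linear": [0, 0, 0], "fingers": 0.05}
    - {"rot": [0, 0, 0], "linear": [0, 0, 0], "fingers": 0.05}
    - {"rot": [0, 0, 0], "linear": [0, 0, 0], "fingers": 0.05}
    - {"rot": [0, 0, 0], "linear": [0, 0, 0], "fingers": 0.05}

```text
t: 30.18
eef_pos: [0.4257, 0.1659, 0.1699]
eef_rot: [0.665, 0.747, -0.0, -0.0]
wrist_force: [0.1, 0.5, -1.1]
finger_gap: 0.0633
grip_force: 66.4
```

```bash
python3 - <<'E'
from h import *
go([.4255,.1663,.034],96.8)
im,ci=snap('wrist','w13.png')
o=ortho(im[:,:,::-1],ci,.036,.32,.54,.08,.38,.0005); cv2.imwrite('pics/o13.png',o)
E
```

```text
pos [0.4257 0.1659 0.1699] yaw 96.65 gap 0.0633 t 30.175
shift [ 0.0005 -0.0002  0.1359] rows 2.17 rotz -0.0026
```

View pics/o13.png

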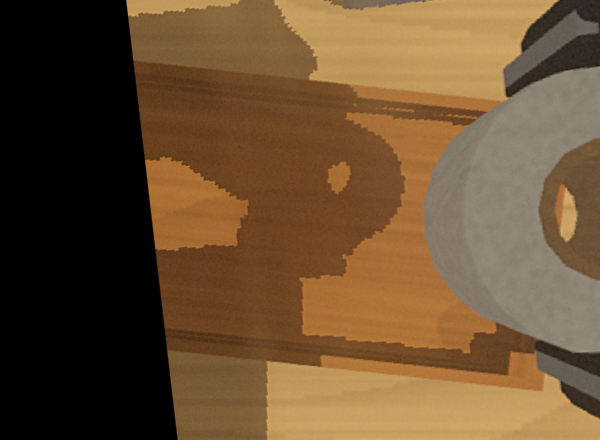

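play_rows:
  motion:
    - {"rot": [0, 0, 0], "linear": [0.0023, -0.0015, 0.045], "fingers": 0.05}
    - {"rot": [0, 0, 0], "linear": [0, 0, 0.045], "fingers": 0.05}
    - {"rot": [0, 0, 0], "linear": [0, 0, 0.032], "fingers": 0.05}
    - {"rot": [0, 0, 0], "linear": [0, 0, 0.008], "fingers": 0.05}
    - {"rot": [0, 0, 0], "linear": [0, 0, 0.003], "fingers": 0.05}

```text
t: 30.85
eef_pos: [0.4242, 0.1685, 0.0374]
eef_rot: [0.665, 0.747, 0.0, 0.0]
wrist_force: [0.4, -0.2, -1.3]
finger_gap: 0.0629
grip_force: 66.4
```

play_rows:
  motion:
    - {"rot": [0, 0, 0], "linear": [0, 0, 0.001], "fingers": 0.05}
    - {"rot": [0, 0, 0], "linear": [0, 0, 0], "fingers": 0.05}
    - {"rot": [0, 0, 0], "linear": [0, 0, 0], "fingers": 0.05}
    - {"rot": [0, 0, 0], "linear": [0, 0, 0], "fingers": 0.05}
    - {"rot": [0, 0, 0], "linear": [0, 0, 0], "fingers": 0.05}

```text
t: 31.48
eef_pos: [0.4236, 0.1685, 0.036]
eef_rot: [0.664, 0.747, 0.0, 0.0]
wrist_force: [0.3, 0.4, -0.8]
finger_gap: 0.0634
grip_force: 66.4
```

play_rows:
  motion:
    - {"rot": [0, 0, 0], "linear": [0, 0, 0.001], "fingers": 0.05}
    - {"rot": [0, 0, 0], "linear": [0, 0, 0.001], "fingers": 0.05}
    - {"rot": [0, 0, 0], "linear": [0, 0, 0.0005], "fingers": 0.05}
    - {"rot": [0, 0, 0], "linear": [0, 0, 0], "fingers": 0.05}
    - {"rot": [0, 0, 0], "linear": [0, 0, 0], "fingers": 0.05}

```text
t: 32.1
eef_pos: [0.4236, 0.1685, 0.0334]
eef_rot: [0.664, 0.747, 0.0, 0.0]
wrist_force: [-0.5, -0.4, -1.1]
finger_gap: 0.0632
grip_force: 66.4
```

play_rows:
  motion:
    - {"rot": [0, 0, 0], "linear": [0, 0, 0.001], "fingers": 0.05}
    - {"rot": [0, 0, 0], "linear": [0, 0, 0.001], "fingers": 0.05}
    - {"rot": [0, 0, 0], "linear": [0, 0, 0.0005], "fingers": 0.05}
    - {"rot": [0, 0, 0], "linear": [0, 0, 0], "fingers": 0.05}
    - {"rot": [0, 0, 0], "linear": [0, 0, 0], "fingers": 0.05}

```text
t: 32.72
eef_pos: [0.4236, 0.1685, 0.0309]
eef_rot: [0.664, 0.747, 0.0, 0.0]
wrist_force: [0.3, 0.5, 0.1]
finger_gap: 0.0634
grip_force: 66.4
```

play_rows:
  motion:
    - {"rot": [0, 0, 0], "linear": [0, 0, 0.001], "fingers": 0.05}
    - {"rot": [0, 0, 0], "linear": [0, 0, 0], "fingers": 0.076}
    - {"rot": [0, 0, 0], "linear": [0, 0, 0], "fingers": 0.076}
    - {"rot": [0, 0, 0], "linear": [0, 0, 0], "fingers": 0.076}
    - {"rot": [0, 0, 0], "linear": [0, 0, -0.03], "fingers": 0.076}

```text
t: 33.35
eef_pos: [0.4213, 0.1682, 0.0583]
eef_rot: [0.665, 0.747, -0.002, -0.002]
wrist_force: [0.0, -0.6, 0.6]
finger_gap: 0.0758
grip_force: 0.0
```

play_rows:
  motion:
    - {"rot": [0, 0, 0], "linear": [0, 0, -0.06], "fingers": 0.076}
    - {"rot": [0, 0, 0], "linear": [0, 0, -0.05], "fingers": 0.0854}
    - {"rot": [0, 0, 0], "linear": [0, 0, 0], "fingers": 0.0854}
    - {"rot": [0, 0, 0], "linear": [0, 0, 0], "fingers": 0.0854}
    - {"rot": [0, 0, 0], "linear": [0, 0, 0], "fingers": 0.0854}

```text
t: 33.98
eef_pos: [0.4223, 0.1683, 0.168]
eef_rot: [0.665, 0.747, -0.001, -0.001]
wrist_force: [-0.1, 0.5, 0.0]
finger_gap: 0.0852
grip_force: 0.0
```

```bash
python3 - <<'E'
from h import *
go([.6131,.093,.17],96.8)
im,ci=snap('wrist','w14.png')
g=cv2.cvtColor(ortho(im,ci,.042,.34,.52,.10,.25,.0005),cv2.COLOR_RGB2GRAY)
c=cv2.HoughCircles(g,cv2.HOUGH_GRADIENT,1,60,param1=80,param2=18,minRadius=60,maxRadius=72)
print([] if c is None else [(round(.52-v*.0005,4),round(.25-u*.0005,4),q) for u,v,q in c[0]])
E
```

```text
pos [0.4223 0.1683 0.168 ] yaw 96.71 gap 0.0852 t 33.975
shift [-0.0971  0.1807 -0.0027] rows 3.28 rotz -0.0016
[(np.float32(0.4238), np.float32(0.1668), np.float32(65.0))]
```

play_rows:
  motion:
    - {"rot": [0, 0, 0], "linear": [-0.0243, 0.0452, -0.0005], "fingers": 0.0854}
    - {"rot": [0, 0, 0], "linear": [-0.0243, 0.0452, -0.0005], "fingers": 0.0854}
    - {"rot": [0, 0, 0], "linear": [-0.0243, 0.0452, -0.0005], "fingers": 0.0854}
    - {"rot": [0, 0, 0], "linear": [-0.0243, 0.0452, -0.0005], "fingers": 0.0854}
    - {"rot": [0, 0, 0], "linear": [0, 0, 0], "fingers": 0.0854}

```text
t: 34.65
eef_pos: [0.6161, 0.0913, 0.1695]
eef_rot: [0.665, 0.746, -0.001, -0.001]
wrist_force: [-0.7, 0.3, -0.5]
finger_gap: 0.0851
grip_force: 0.0
```

play_rows:
  motion:
    - {"rot": [0, 0, 0], "linear": [0, 0, 0], "fingers": 0.0854}
    - {"rot": [0, 0, 0], "linear": [0, 0, 0], "fingers": 0.0854}
    - {"rot": [0, 0, 0], "linear": [0, 0, 0], "fingers": 0.0854}
    - {"rot": [0, 0, 0], "linear": [0, 0, 0], "fingers": 0.0854}
    - {"rot": [0, 0, 0], "linear": [0, 0, 0], "fingers": 0.0854}

```text
t: 35.28
eef_pos: [0.6143, 0.0933, 0.1721]
eef_rot: [0.664, 0.747, 0.0, 0.0]
wrist_force: [-0.1, 0.2, 0.1]
finger_gap: 0.0853
grip_force: 0.0
```

```bash
python3 - <<'E'
from h import *
go([.6131,.093,.079],96.8)
im,ci=snap('wrist','w15.png')
g=cv2.cvtColor(ortho(im,ci,.091,.55,.67,.03,.15,.0005),cv2.COLOR_RGB2GRAY)
c=cv2.HoughCircles(g,cv2.HOUGH_GRADIENT,1,60,param1=80,param2=18,minRadius=60,maxRadius=72)
print([] if c is None else [(round(.67-v*.0005,4),round(.15-u*.0005,4),q) for u,v,q in c[0]])
E
```

```text
pos [0.6143 0.0933 0.1721] yaw 96.73 gap 0.0853 t 35.275
shift [-0.0001 -0.0013  0.0931] rows 1.49 rotz -0.0013
[(np.float32(0.6118), np.float32(0.0923), np.float32(64.8))]
```

play_rows:
  motion:
    - {"rot": [0, 0, 0], "linear": [0, -0.0018, 0.046], "fingers": 0.0854}
    - {"rot": [0, 0, 0], "linear": [0, 0, 0.046], "fingers": 0.0854}
    - {"rot": [0, 0, 0], "linear": [0, 0, 0], "fingers": 0.07}
    - {"rot": [0, 0, 0], "linear": [0, 0, 0], "fingers": 0.055}
    - {"rot": [0, 0, 0], "linear": [0, 0, 0], "fingers": 0.055}

```text
t: 35.95
eef_pos: [0.6145, 0.0928, 0.0826]
eef_rot: [0.664, 0.747, 0.001, 0.002]
wrist_force: [0.5, -0.6, -0.8]
finger_gap: 0.0633
grip_force: 71.4
```

play_rows:
  motion:
    - {"rot": [0, 0, 0], "linear": [0, 0, 0], "fingers": 0.05}
    - {"rot": [0, 0, 0], "linear": [0, 0, 0], "fingers": 0.05}
    - {"rot": [0, 0, 0], "linear": [0, 0, -0.03], "fingers": 0.05}
    - {"rot": [0, 0, 0], "linear": [0, 0, -0.03], "fingers": 0.05}
    - {"rot": [0, 0, 0], "linear": [0, 0, -0.03], "fingers": 0.05}

```text
t: 36.58
eef_pos: [0.6126, 0.0929, 0.171]
eef_rot: [0.664, 0.747, 0.0, 0.0]
wrist_force: [0.3, -0.3, -0.5]
finger_gap: 0.0634
grip_force: 71.8
```

play_rows:
  motion:
    - {"rot": [0, 0, 0], "linear": [0.0411, -0.0308, 0], "fingers": 0.05}
    - {"rot": [0, 0, 0], "linear": [0.0411, -0.0308, 0], "fingers": 0.05}
    - {"rot": [0, 0, 0], "linear": [0.0411, -0.0308, 0], "fingers": 0.05}
    - {"rot": [0, 0, 0], "linear": [0.0411, -0.0308, 0], "fingers": 0.05}
    - {"rot": [0, 0, 0], "linear": [0.0411, -0.0308, 0], "fingers": 0.05}

```text
t: 37.2
eef_pos: [0.4345, 0.28, 0.1703]
eef_rot: [0.665, 0.747, 0.0, 0.0]
wrist_force: [0.9, 0.3, -1.5]
finger_gap: 0.0633
grip_force: 72.0
```

play_rows:
  motion:
    - {"rot": [0, 0, 0], "linear": [0, 0, 0], "fingers": 0.05}
    - {"rot": [0, 0, 0], "linear": [0, 0, 0], "fingers": 0.05}
    - {"rot": [0, 0, 0], "linear": [0, 0, 0], "fingers": 0.05}
    - {"rot": [0, 0, 0], "linear": [0, 0, 0], "fingers": 0.05}
    - {"rot": [0, 0, 0], "linear": [0, 0, 0], "fingers": 0.05}

```text
t: 37.83
eef_pos: [0.4361, 0.2785, 0.1698]
eef_rot: [0.665, 0.747, -0.0, -0.0]
wrist_force: [0.1, -0.3, -1.6]
finger_gap: 0.0636
grip_force: 72.0
```

```bash
python3 - <<'E'
from h import *
go([.436,.279,.031],96.8)
im,ci=snap('wrist','w16.png'); K=ortho(im[:,:,::-1],ci,.036,.32,.56,.20,.40,.0005); cv2.imwrite('pics/o16.png',K)
# crate walls: colour edges along columns of constant y (wood crate redder than bench)
hsv=cv2.cvtColor(K,cv2.COLOR_BGR2HSV).astype(int)
for y in (.33,.34,.345,.35,.355,.36):
    c=int((.40-y)/.0005); print(y,[(round(.56-r*.0005,3),*hsv[r,c]) for r in range(60,420,24)])
E
```

```text
pos [0.4361 0.2785 0.1698] yaw 96.65 gap 0.0636 t 37.825
shift [ 5.000e-04 -1.000e-04  1.388e-01] rows 2.22 rotz -0.0025
0.33 [(0.53, np.int64(18), np.int64(134), np.int64(205)), (0.518, np.int64(18), np.int64(131), np.int64(206)), (0.506, np.int64(14), np.int64(161), np.int64(125)), (0.494, np.int64(14), np.int64(153), np.int64(117)), (0.482, np.int64(14), np.int64(166), np.int64(120)), (0.47, np.int64(14), np.int64(164), np.int64(121)), (0.458, np.int64(15), np.int64(176), np.int64(116)), (0.446, np.int64(14), np.int64(169), np.int64(118)), (0.434, np.int64(14), np.int64(164), np.int64(121)), (0.422, np.int64(15), np.int64(177), np.int64(118)), (0.41, np.int64(14), np.int64(173), np.int64(118)), (0.398, np.int64(14), np.int64(171), np.int64(119)), (0.386, np.int64(13), np.int64(164), np.int64(123)), (0.374, np.int64(14), np.int64(182), np.int64(116)), (0.362, np.int64(17), np.int64(147), np.int64(130))]
0.34 [(0.53, np.int64(18), np.int64(136), np.int64(205)), (0.518, np.int64(16), np.int64(138), np.int64(142)), (0.506, np.int64(17), np.int64(143), np.int64(136)), (0.494, np.int64(
[... 3110 characters left out ...]
.int64(138)), (0.506, np.int64(17), np.int64(148), np.int64(133)), (0.494, np.int64(17), np.int64(148), np.int64(126)), (0.482, np.int64(17), np.int64(144), np.int64(135)), (0.47, np.int64(17), np.int64(142), np.int64(129)), (0.458, np.int64(16), np.int64(137), np.int64(130)), (0.446, np.int64(16), np.int64(148), np.int64(122)), (0.434, np.int64(17), np.int64(141), np.int64(125)), (0.422, np.int64(15), np.int64(137), np.int64(130)), (0.41, np.int64(17), np.int64(148), np.int64(114)), (0.398, np.int64(16), np.int64(145), np.int64(123)), (0.386, np.int64(16), np.int64(138), np.int64(126)), (0.374, np.int64(17), np.int64(141), np.int64(130)), (0.362, np.int64(16), np.int64(146), np.int64(122))]
```

The crate hasn't moved (its +y edge and x edges match), so I'll lower the last roll.

play_rows:
  motion:
    - {"rot": [0, 0, 0], "linear": [0, 0, 0.045], "fingers": 0.05}
    - {"rot": [0, 0, 0], "linear": [0, 0, 0.045], "fingers": 0.05}
    - {"rot": [0, 0, 0], "linear": [0, 0, 0.035], "fingers": 0.05}
    - {"rot": [0, 0, 0], "linear": [0, 0, 0.008], "fingers": 0.05}
    - {"rot": [0, 0, 0], "linear": [0, 0, 0.003], "fingers": 0.05}

```text
t: 38.5
eef_pos: [0.4364, 0.2791, 0.0345]
eef_rot: [0.665, 0.747, 0.0, 0.0]
wrist_force: [-0.4, 0.7, -1.7]
finger_gap: 0.0636
grip_force: 72.0
```

play_rows:
  motion:
    - {"rot": [0, 0, 0], "linear": [0, 0, 0.001], "fingers": 0.05}
    - {"rot": [0, 0, 0], "linear": [0, 0, 0.001], "fingers": 0.05}
    - {"rot": [0, 0, 0], "linear": [0, 0, 0.0005], "fingers": 0.05}
    - {"rot": [0, 0, 0], "linear": [0, 0, 0], "fingers": 0.05}
    - {"rot": [0, 0, 0], "linear": [0, 0, 0], "fingers": 0.05}

```text
t: 39.12
eef_pos: [0.4357, 0.279, 0.0315]
eef_rot: [0.664, 0.747, 0.0, 0.0]
wrist_force: [-0.7, -0.7, -1.5]
finger_gap: 0.0633
grip_force: 72.0
```

Then release, raise, and clear away so the top camera sees everything.

play_rows:
  motion:
    - {"rot": [0, 0, 0], "linear": [0, 0, 0.0015], "fingers": 0.05}
    - {"rot": [0, 0, 0], "linear": [0, 0, 0], "fingers": 0.076}
    - {"rot": [0, 0, 0], "linear": [0, 0, 0], "fingers": 0.076}
    - {"rot": [0, 0, 0], "linear": [0, 0, 0], "fingers": 0.076}
    - {"rot": [0, 0, 0], "linear": [0, 0, -0.03], "fingers": 0.076}

```text
t: 39.75
eef_pos: [0.4335, 0.2781, 0.058]
eef_rot: [0.665, 0.747, -0.003, -0.001]
wrist_force: [0.1, -0.0, 0.8]
finger_gap: 0.0759
grip_force: 0.0
```

play_rows:
  motion:
    - {"rot": [0, 0, 0], "linear": [0, 0, -0.06], "fingers": 0.076}
    - {"rot": [0, 0, 0], "linear": [0, 0, -0.055], "fingers": 0.0854}
    - {"rot": [0, 0, 0], "linear": [0, 0, -0.05], "fingers": 0.0854}
    - {"rot": [0, 0, 0], "linear": [0, 0, 0], "fingers": 0.0854}
    - {"rot": [0, 0, 0], "linear": [0, 0, 0], "fingers": 0.0854}

```text
t: 40.38
eef_pos: [0.4353, 0.2788, 0.2242]
eef_rot: [0.664, 0.747, -0.0, -0.0]
wrist_force: [-0.9, -0.4, -0.7]
finger_gap: 0.0853
grip_force: 0.0
```

play_rows:
  motion:
    - {"rot": [0, 0, 0], "linear": [-0.06, 0, 0], "fingers": 0.0854}
    - {"rot": [0, 0, 0], "linear": [-0.06, 0, 0], "fingers": 0.0854}
    - {"rot": [0, 0, 0], "linear": [-0.06, 0, 0], "fingers": 0.0854}
    - {"rot": [0, 0, 0], "linear": [-0.06, 0, 0], "fingers": 0.0854}
    - {"rot": [0, 0, 0], "linear": [-0.03, 0, 0], "fingers": 0.0854}

```text
t: 41.0
eef_pos: [0.4662, 0.0084, 0.2227]
eef_rot: [0.666, 0.746, -0.001, -0.002]
wrist_force: [0.3, 0.2, -0.2]
finger_gap: 0.0855
grip_force: 0.0
```

```bash
python3 - <<'E'
from h import *
go([.436,.279,.031],96.8)
im,ci=snap('top','t17.png'); cv2.imwrite('pics/t17c.png',cv2.resize(im[135:265,185:415,::-1],(800,452),interpolation=cv2.INTER_CUBIC))
E
```

```text
pos [0.4662 0.0084 0.2227] yaw 96.56 gap 0.0855 t 41.0
shift [0.2721 0.0016 0.192 ] rows 5.33 rotz -0.0043
```

View pics/t17c.png

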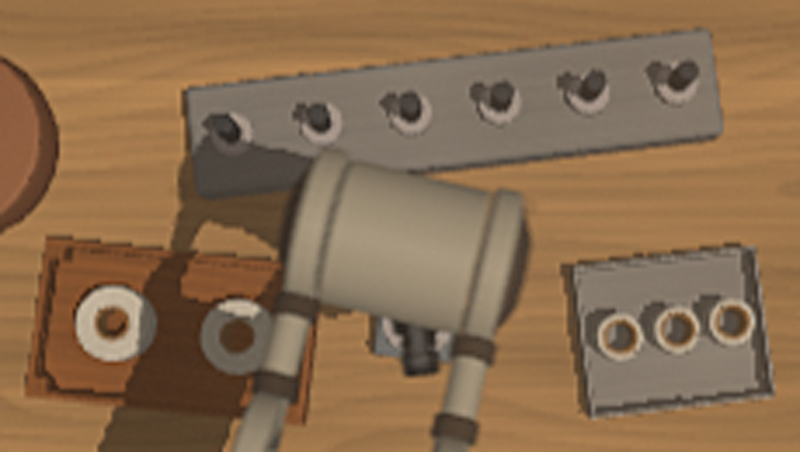

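```bash
python3 - <<'E'
from h import *
im,ci=snap('wrist','w18.png')
o=ortho(im,ci,.074,.41,.475,-.025,.04,.0002); g=cv2.cvtColor(o,cv2.COLOR_RGB2GRAY)
m=(g>np.percentile(g,50)).astype(np.uint8)
n,l,s,c=cv2.connectedComponentsWithStats(m)
for i in range(1,n):
    if 150<s[i,4]<6000:
        p=np.argwhere(l==i)[:,::-1].astype(np.float32); a=cv2.fitLine(p,cv2.DIST_L2,0,.01,.01).ravel()
        r=cv2.minAreaRect(p)
        print('pos',round(.475-c[i][1]*.0002,4),round(.04-c[i][0]*.0002,4),'size mm',np.array(r[1])*.2,'yaw',round(np.degrees(np.arctan2(-a[0],-a[1])),1), 'gray',g[l==i].mean())
E
```

```text
pos 0.4292 0.0078 size mm [ 2.32501812 15.32676392] yaw -6.3 gray 174.23871733966746
pos 0.4111 0.0321 size mm [21.99999695  2.79999962] yaw -93.4 gray 144.29060773480663
```

```bash
python3 -c "
from bench import env; print(env.hand_in())"
```

```text
the job is handed in; nothing more can be done
None
```

I released the brake to its stop first, then laid the two full rolls flat in the crate and the three part-used rolls flat in the tray. None are stacked, the spindles are empty, and the job is handed in; no verdict came back.

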